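# Set the orange thumbwheel to three dots

## Robot

A 6-joint arm with a two-finger parallel gripper is mounted at the origin on the work surface. World frame = base frame: x ahead of the robot, y to its left, z up, the work surface at z = 0. Lengths are in mm, angles in rad, forces in N, time in s.
With the tool pointing down it reaches from about 275 to 750 mm from the base axis. Payload 10.2 kg.
Tool frame: the origin (TCP) lies midway between the tips of the shut fingers; the grasp point (between the pads) lies 19 mm behind it; z points along the fingers, y is the direction in which the jaws open and shut (so a half turn about z gives the same grasp; the last joint's range is limited). The gripper opens to 85 mm and grips with 20 to 120 N. Pads are 22 mm wide; open, the fingers measure 114 mm over their backs; the gripper's body (76 mm by 85 mm) begins 54 mm behind the grasp point. The pads swing forward as they close: fully open they stand 13 mm farther back than shut.
Start: joints at [-1.564, 0.313, 1.498, -0, 1.331, -0.223], TCP at [119.572, -511.208, 231.294] pointing down, gripper open.
Joint ranges: [-2.94, 2.94], [-0.97, 2.17], [0.19, 2.56], [-1.23, 4.37], [0.02, 3.11], [-2.88, 2.88]. Speed limits (rad/s): [2.39, 2.39, 3.01, 3.14, 3.14, 3.14].

## Interface

Orientations are given as a unit quaternion [w, x, y, z].
In Python, from rig import sense, capture, finish_job, search_frame, trace gives the robot as it stands.
- The arm moves only by the tool arm_command, never from a script. Its argument "steps" is one flat list of numbers, 5 for each row, row after row: the shift along the world's x, y, z in units of 50 mm (1.0 is 50 mm), then the turn about the world's z in units of 5 degrees (1.0 is 5 degrees), then the opening in per cent of the stroke, from 0 (shut) to 100 (fully open). In form: [dx, dy, dz, twist, fingers, dx, dy, dz, twist, fingers, ...]. A call has 1 to 5 rows; each row shifts and turns the commanded pose from where the row before left it; what a row does not reach is not made up. A row lasts 1/8 s, in which the tool goes at most 62.5 mm and 10.7 degrees, less where a joint would pass 70% of its speed; a pose out of reach is approached as far as the arm can. A call is refused whole if a number of a shift passes 1 or a number of a turn 1, either way. A call with a gripper value outside its range is refused whole. The fingers move at their own pace and stop on an object; "grip_force" is the grip in N (left out, the last holds). Time passes only in rows, so rows that do not move let the fingers close. It gives the time, the measured TCP pose, the force and the opening at its end, in the units of the state.
- sense(): the state, without advancing time (a new reading comes with each control period).
- capture(name): name is "scene" or "top"; returns a dict with "frame" (400x640x3 uint8, blue, green, red), "fov_y" (degrees; the focal length in pixels is half the picture's height over the tangent of half this angle, whatever the lens; pixels are square), "cx", "cy" (the principal point, pixels), "extrinsics" (4x4, takes a point from world to camera coordinates). Camera axes: x right, y down, z forward; pixel columns grow to the right and rows downward; lengths in mm; the calibration is good to about 2 mm. A picture is of the moment at which its call begins. There is no depth.
- finish_job(): hands the job in, once; it reports no verdict.
Trained networks look in a picture, given as the dict that the camera call returned (one of the last four; its "shot" number tells which), for a name from the list of things; names that differ only in an ending like _2 or _b are one class to them, and where a whole thing is asked for, a point or a joint stands for the part that bears it (a point fixed in the world has none). Each returns a list of dicts, best first, with "score" (0 to 1); they miss things now and then, are a little off and sometimes report something else, mostly with a low value. They report only what shows in the picture. A call takes as long as a camera call.
- search_frame(picture, target): "point" ([x, y, z] in mm, in world coordinates, good to about 4 mm: the middle of the surface that is visible of it).
- trace(picture, target): "mask" (400x640 bool, what is visible of it).
The state is a dict: "time_s": time; "joints": joint angles; "dq": joint speeds; "tau": joint torques, N m; "eef_pos": TCP position; "ee_rot": TCP orientation; "force": force on the tool from outside, world axes, zero at the start; "wrist_torque": the same for the moment, N m; "grip_width": opening from 0.0 (shut) to 1.0 (fully open).
Only numpy, scipy, OpenCV 4.12 (cv2) and the standard library are available. Lean on these libraries where they do the work, as an engineer would, in place of code of your own. Each camera call takes 0.05 s, during which the arm holds its last target. There are 200 camera calls.

## Task

The coil winder's presets stand on the repair bench as three thumbwheel units, and the next motor coil needs three layers. Roll the orange-ridged thumbwheel up (its top moves away from the robot; its ridges are there to be pushed, one after another) until the face with three dots lies squarely on top between the white index bars. Do not touch the blue and the green unit.

Things in the scene. Friction and masses are not known exactly. Their poses are not given: they have to be found in the camera images.
- orange_wheel (a joint): Orange wheel's angle: 0 = one dot on top, each pi/3 more the next number (three = 2.094), stops 0.2 beyond one and six. Starts at 0 to 0.85. White drum, radius 32 mm, 34 wide; six orange ridges 60 deg apart, 5 mm thick, tips at radius 50; 1 to 6 dots between. Number squarely on top: one ridge leans 30 deg to +x, the next 30 deg to -x. No clicks: friction (2 N at the ridge) holds it.
- orange_axle (a point): Middle of that wheel's level axle, 68 mm above the bench. x: the way the wheel's top moves as its value grows (away from the robot, within 0.35 rad of straight ahead); y along the axle; z up. Fixed grey casing centred here, 150 (x) by 76 (y), 90 mm high; the wheel stands out of a slot in its top, ridge tips up to 118 mm above the bench. White index bars on the casing beside the wheel at x = 0.
- blue_unit: The same kind of unit, fixed, with blue ridges; leave it alone. Origin at the centre of its underside on the bench, x along its 150 mm length, y along its 76 mm width; 118 mm high with its wheel. The three units stand side by side in any order, centres at least 140 mm apart.
- green_unit: The same again with green ridges; leave it alone. Origin, axes and sizes as for the blue unit.

How it is judged (in metres and radians):
At the end, for the whole second after the job is handed in: The orange wheel is at rest with three dots on top: 2.094 rad, within 0.2 rad (about 11 degrees) either way (value of joint orange_wheel between 1.894 and 2.294 rad and velocity of joint orange_wheel between -0.05 and 0.05 rad/s); the robot touches nothing.
It fails at once if the blue unit is touched (contact force between blue_unit and anything else above 1 N).
It fails at once if the green unit is touched (contact force between green_unit and anything else above 1 N).
It also fails if it takes over 32 s, if anything falls off the work surface, if the arm or the gripper's body presses on something with over 40 N, if the wrist force passes 120 N, or if a joint passes its speed limit or range.

## Working session

There is one attempt and no reset: what is moved stays moved. The work goes in short steps, Python scripts to look and compute and a tool call to move; the robot and the scene stay as the last step left them, time stands still between calls to the robot, and variables do not carry over. Pictures are saved under pics/ and viewed, on a budget of 10 in all, crops included, one or two more only if the job needs it, and the job is handed in when it is done.

Besides the shell and the picture viewer there is one more tool, called after "Emit:" as name(argument=value, ...) on one line, values as JSON. arm_command: Moves the arm, as the interface text tells. Its arguments: {"type":"object","properties":{"steps":{"type":"array"},"grip_force":{"type":"number"}},"required":["steps"]}

```bash
mkdir -p pics
python3 - <<'E'
from rig import *
import cv2,numpy as np
s=sense();print(s['eef_pos'],s['ee_rot'],s['force'],s['grip_width'],s['time_s'])
ims=[]
for n in("scene","top"):
    p=capture(n);ims.append(p['frame']);print(n,p['fov_y'],p['cx'],p['cy'],np.round(p['extrinsics'],3).tolist())
    cv2.imwrite(f'pics/{n}0.png',p['frame'])
    for t in('orange_wheel','orange_axle','blue_unit','green_unit'):
        print(t,[(np.round(d['point'],0),round(d['score'],2)) for d in search_frame(p,t)][:2])
E
```

```text
[ 119.57449236 -510.94072218  230.73959942] [-6.33678220e-04  9.93406849e-01  1.14640413e-01  8.02768148e-05] [ 0.31469091 -0.31969701 -0.08114796] 0.9973495151115114 0.0
scene 48.37465724353598 317.80417321071735 197.6816064932726 [[0.86, 0.511, -0.011, -480.238], [0.429, -0.733, -0.529, -222.482], [-0.278, 0.45, -0.849, 922.869], [0.0, 0.0, 0.0, 1.0]]
orange_wheel [(array([530.,  -7.,  96.]), 0.6)]
orange_axle [(array([538., -19.,  89.]), 0.94)]
blue_unit [(array([535., 182.,  80.]), 0.9)]
green_unit [(array([ 566., -196.,   90.]), 0.66)]
top 50.687807870878714 323.92764619824294 201.189783499773 [[-0.003, -1.0, 0.015, 10.321], [-0.987, 0.0, -0.16, 541.653], [0.16, -0.016, -0.987, 753.268], [0.0, 0.0, 0.0, 1.0]]
orange_wheel [(array([519.,  -1.,  96.]), 0.85)]
orange_axle [(array([516.,  -2.,  85.]), 0.72)]
blue_unit [(array([518., 205.,  89.]), 0.56)]
green_unit [(array([ 539., -176.,   95.]), 0.91)]
```

View pics/top0.png

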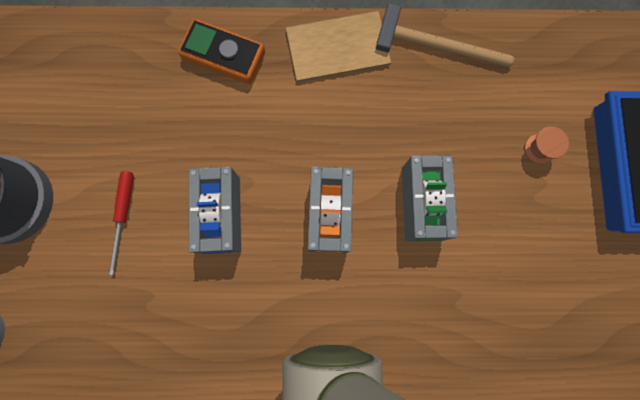

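View pics/scene0.png

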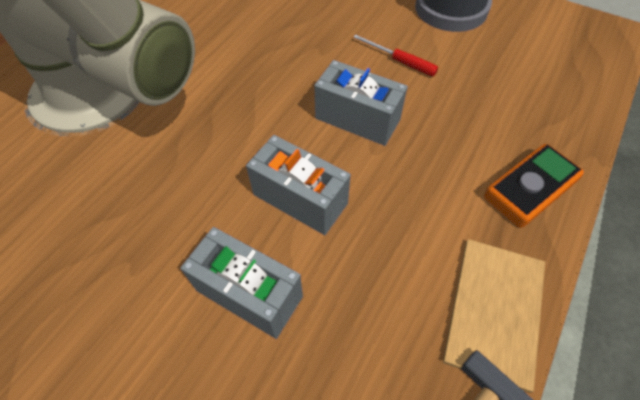

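```bash
cat > h.py <<'E'
import cv2,numpy as np
from rig import *
def PM(p):
    f=200/np.tan(np.radians(p['fov_y']/2));K=np.array([[f,0,p['cx']],[0,f,p['cy']],[0,0,1]])
    return K@np.array(p['extrinsics'])[:3]
def proj(p,X):
    q=np.c_[np.atleast_2d(X),np.ones(len(np.atleast_2d(X)))]@PM(p).T;return q[:,:2]/q[:,2:]
def ortho(p,z,x0,x1,y0,y1,s):  # metric map of plane z: rows: x falls from x1; cols: y falls from y1
    P=PM(p);H=np.c_[P[:,0],P[:,1],P[:,2]*z+P[:,3]]
    A=np.array([[0,-1/s,x1],[-1/s,0,y1],[0,0,1.]])
    return cv2.warpPerspective(p['frame'],H@A,(int((y1-y0)*s),int((x1-x0)*s)),flags=cv2.INTER_CUBIC|cv2.WARP_INVERSE_MAP)
E
python3 - <<'E'
from h import *
o=[ortho(capture(n),90,430,630,-70,70,2.8) for n in('top','scene')]
for im in o:
    for k in range(0,200,20): cv2.putText(im,str(630-k),(0,int(k*2.8)+4),0,.35,(255,255,255),1);cv2.line(im,(25,int(k*2.8)),(32,int(k*2.8)),(255,255,255),1)
    for k in range(10,140,20): cv2.putText(im,str(70-k),(int(k*2.8)-8,10),0,.35,(255,255,255),1);cv2.line(im,(int(k*2.8),12),(int(k*2.8),18),(255,255,255),1)
cv2.imwrite('pics/o1.png',np.hstack(o))
E
```

```text
(no output)
```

View pics/o1.png

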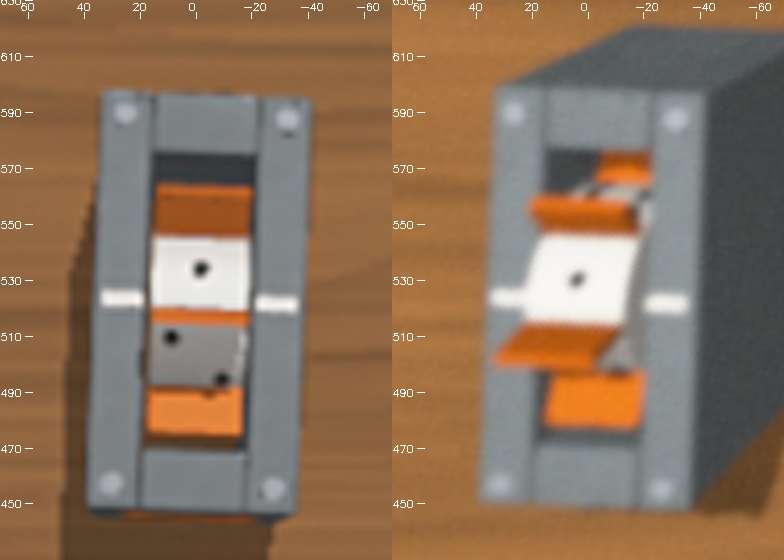

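Emit:
arm_command(steps=[0.5, 0.7, 0, -0.2, 0, 0.5, 0.7, 0, -0.2, 0, 0.5, 0.7, 0, -0.2, 0, 0.5, 0.7, 0, -0.2, 0, 0.5, 0.7, 0, -0.2, 0], grip_force=40)

```text
time_s: 1.23
eef_pos: [245.2, -335.0, 231.4]
ee_rot: [0.0, 0.997, 0.071, 0.0]
force: [0.3, -1.0, 0.5]
grip_width: -0.001
```

Emit:
arm_command(steps=[0.5, 0.7, 0, -0.2, 0, 0.5, 0.7, 0, -0.2, 0, 0.5, 0.7, 0, -0.2, 0, 0.5, 0.7, 0, -0.2, 0, 0.5, 0.7, 0, -0.2, 0])

```text
time_s: 1.85
eef_pos: [370.3, -160.0, 231.5]
ee_rot: [0.0, 1.0, 0.027, 0.0]
force: [0.1, -1.0, 1.0]
grip_width: -0.004
```

Emit:
arm_command(steps=[0.5, 0.7, 0, -0.2, 0, 0.5, 0.7, 0, -0.2, 0, 0.4, 0.7, 0, -0.2, 0, 0.4, 0.7, 0, -0.2, 0, 0, 0, 0, 0, 0])

```text
time_s: 2.48
eef_pos: [460.1, -19.5, 231.2]
ee_rot: [-0.0, 1.0, -0.006, -0.0]
force: [-0.0, -0.4, 0.4]
grip_width: 0.003
```

Emit:
arm_command(steps=[0.42, 0.4, 0, -0.3, 0, 0, 0, -0.7, 0, 0, 0, 0, -0.7, 0, 0, 0, 0, -0.5, 0, 0, 0, 0, 0, 0, 0])

```text
time_s: 3.1
eef_pos: [479.6, -1.7, 135.2]
ee_rot: [-0.0, 1.0, -0.021, -0.002]
force: [-1.2, 0.4, 0.3]
grip_width: -0.001
```

Run:
```python
from h import *
p=capture('scene');t=capture('top')
c=p['frame'][60:260,160:420];d=t['frame'][120:320,220:430]
cv2.imwrite('pics/c2.png',np.hstack([cv2.resize(c,None,fx=1.7*1,fy=1.7),cv2.resize(d,None,fx=1.7,fy=1.7)]))
s=sense();print(s['eef_pos'],proj(p,s['eef_pos']),proj(t,s['eef_pos']))
```

```text
[480.90179965  -1.76935399 137.26749029] [[271.83736978 139.57573633]] [[331.8103974 228.5183115]]
```

View pics/c2.png

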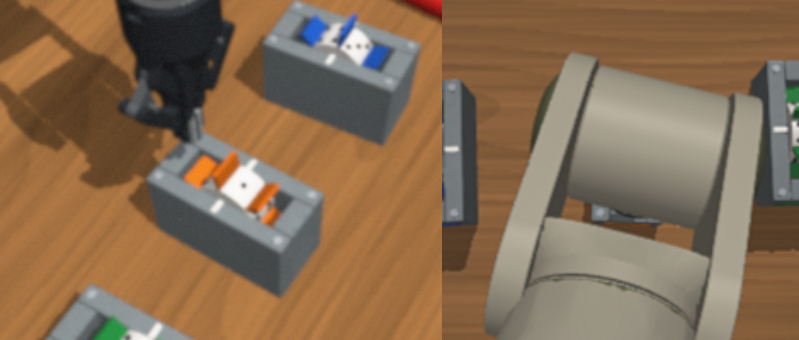

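Emit:
arm_command(steps=[0, 0, -0.3, 0, 0, 0, 0, -0.3, 0, 0, 0, 0, 0, 0, 0, 0.15, 0, 0, 0, 0, 0.15, 0, 0, 0, 0])

```text
time_s: 3.82
eef_pos: [496.5, -1.3, 106.7]
ee_rot: [0.0, 1.0, -0.02, 0.001]
force: [-0.3, 0.4, -0.4]
grip_width: 0.001
```

Emit:
arm_command(steps=[0.15, 0, 0, 0, 0, 0.15, 0, 0, 0, 0, 0.15, 0, 0, 0, 0, 0.15, 0, 0, 0, 0, 0.1, 0, 0, 0, 0])

```text
time_s: 4.45
eef_pos: [530.9, -1.1, 106.1]
ee_rot: [-0.0, 1.0, -0.02, -0.0]
force: [-1.7, -0.2, -0.5]
grip_width: -0.002
```

Emit:
arm_command(steps=[0.1, 0, 0, 0, 0, 0.05, 0, 0, 0, 0, 0, 0, 0, 0, 0])

```text
time_s: 4.82
eef_pos: [538.4, -1.2, 106.4]
ee_rot: [0.0, 1.0, -0.02, 0.0]
force: [-0.3, 0.3, -0.4]
grip_width: 0.003
```

Run:
```python
from h import *
p=capture('scene')
c=p['frame'][60:260,160:420]
cv2.imwrite('pics/c3.png',cv2.resize(c,None,fx=3,fy=3,interpolation=cv2.INTER_CUBIC))
print(sense()['eef_pos'])
```

```text
[538.44175802  -1.2465268  106.47593741]
```

View pics/c3.png

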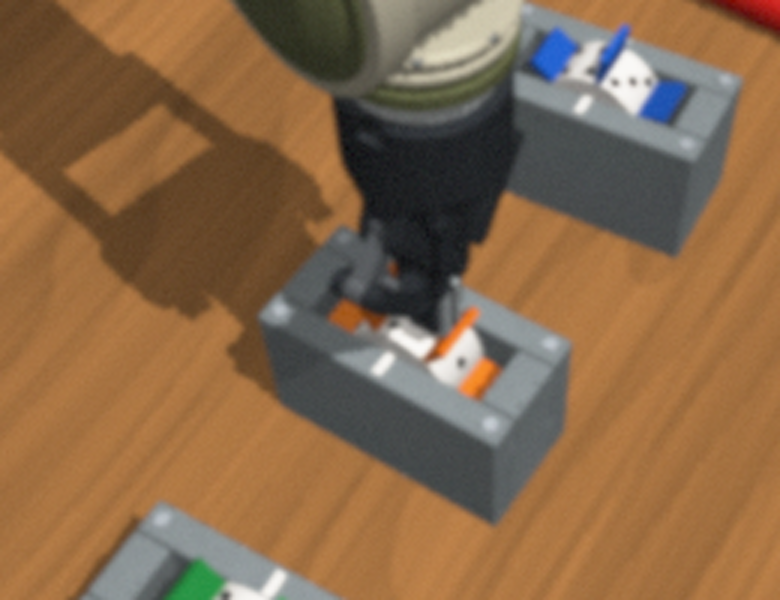

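Emit:
arm_command(steps=[0, 0, 0.35, 0, 0, 0, 0, 0.35, 0, 0, -0.6, 0, 0, 0, 0, -0.6, 0, 0, 0, 0, 0, 0, 0, 0, 0])

```text
time_s: 5.5
eef_pos: [477.2, -1.1, 141.7]
ee_rot: [0.0, 1.0, -0.021, 0.0]
force: [0.4, 1.1, 0.3]
grip_width: -0.005
```

Run:
```python
from h import *
p=capture('scene')
cv2.imwrite('pics/c4.png',ortho(p,90,430,630,-70,70,2.8))
print(sense()['eef_pos'])
```

```text
[478.28338827  -1.31673109 141.84119767]
```

View pics/c4.png

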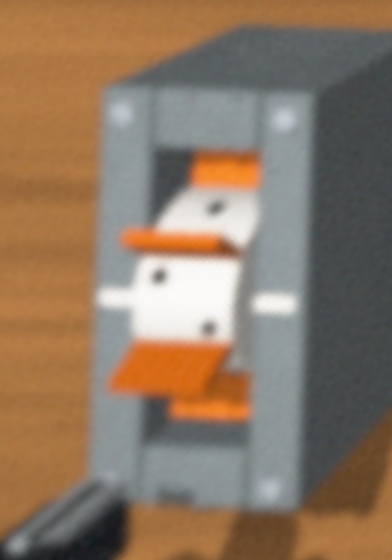

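Emit:
arm_command(steps=[-0.1, 0, 0, 0, 0, 0, 0, -0.35, 0, 0, 0, 0, -0.35, 0, 0, 0, 0, 0, 0, 0, 0.15, 0, 0, 0, 0])

```text
time_s: 6.18
eef_pos: [481.2, -1.3, 106.9]
ee_rot: [0.0, 1.0, -0.02, 0.0]
force: [0.1, -1.2, 0.3]
grip_width: 0.0
```

Emit:
arm_command(steps=[0.15, 0, 0, 0, 0, 0.15, 0, 0, 0, 0, 0.15, 0, 0, 0, 0, 0.15, 0, 0, 0, 0, 0.15, 0, 0, 0, 0])

```text
time_s: 6.8
eef_pos: [518.4, -1.3, 106.2]
ee_rot: [0.0, 1.0, -0.02, -0.0]
force: [-2.9, -1.1, -0.5]
grip_width: -0.001
```

Emit:
arm_command(steps=[0.1, 0, 0, 0, 0, 0.1, 0, 0, 0, 0, 0, 0, 0, 0, 0])

```text
time_s: 7.18
eef_pos: [528.6, -1.2, 106.3]
ee_rot: [-0.0, 1.0, -0.02, 0.0]
force: [0.8, -0.2, 0.2]
grip_width: 0.001
```

Emit:
arm_command(steps=[0, 0, 0.35, 0, 0, 0, 0, 0.35, 0, 0, -0.8, 0, 0.3, 0, 0, -0.8, 0, 0.3, 0, 0, -0.5, 0, 0, 0, 0])

```text
time_s: 7.8
eef_pos: [422.4, -1.2, 172.5]
ee_rot: [0.0, 1.0, -0.02, 0.002]
force: [0.1, -0.9, 0.7]
grip_width: 0.002
```

Run:
```python
from h import *
p=capture('scene');S=4
def draw(deg):
    c=cv2.resize(p['frame'],None,fx=S,fy=S,interpolation=cv2.INTER_CUBIC)
    yw=-0.038;ex=np.array([np.cos(yw),np.sin(yw),0]);ey=np.array([-ex[1],ex[0],0]);o=np.array([522.4,-.8,68])
    for k in (-90,-30,30,90):
        a=np.radians(k+deg);pts=[]
        for r,y in((50,-17),(50,17),(32,17),(32,-17)):
            pts.append(o+ex*r*np.sin(a)+ey*y+np.array([0,0,r*np.cos(a)]))
        q=((proj(p,pts)+.5)*S).round().astype(np.int32)
        cv2.polylines(c,[q],True,(255,0,0),1)
    return c[125*S:220*S,245*S:345*S]
cv2.imwrite('pics/c5.png',np.hstack([draw(-6),draw(0)]))
print(sense()['eef_pos'])
```

```text
[420.27258833  -0.81729087 171.8675012 ]
```

View pics/c5.png

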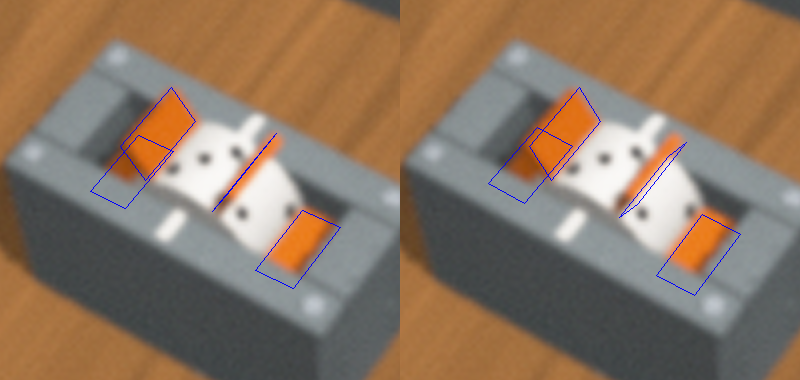

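```bash
python3 -c "
from rig import *
s=sense();print(s['eef_pos'],s['force'],s['time_s']);print(finish_job())"
```

```text
[420.27258833  -0.81729087 171.8675012 ] [0.04745077 0.03764407 0.29007652] 7.85
the job is handed in; nothing more can be done
None
```

I rolled the orange wheel up to the three-dot face with two ridge pushes, using the shut fingers, then pulled the arm clear and handed the job in at about 7.9 s.

- **Wheel angle:** the last picture shows three dots on top between the index bars. Laying the drawn ridges over that picture puts the wheel about 4° short of exact, to within about 2–3°. The limit is 11°, so I did not push again.
- **Cross-check:** the final finger position also predicted a small shortfall of about 2°.
- **Not checked:** I took that angle from the scene camera alone. I did not use the overhead camera at the end, because the arm had blocked its view earlier. I did not measure the wheel's speed, and assumed friction holds it.
- **Contact:** the measured tool force stayed under about 4 N whenever I read it. The gripper stayed well clear of the blue and green units, and at hand-in it hung free at z = 172 mm, about 100 mm back from the wheel.

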